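Press a glued keepsake box in a ratchet clamp and keep the squeeze

TASK

Set the white keepsake box, whose lid has just been glued, upright and lengthwise on the clamp's narrow rail, centred across it and clear of the jaw, and let go of it. Then pump the orange trigger, as many strokes as it takes and without pushing the jaw itself, until the pad presses the box against the end stop and the pad's stem has sunk into the jaw by half its travel (the green half just gone), never anywhere near all the way or the box is crushed. Finish while still holding the trigger back so that this pressure stays on, and leave the walnut box, the brush pot and the glue bottle where they are.

Things in the scene. Friction and masses are not known exactly. Their poses are not given: they have to be found in the camera images.
- clamp: Ratchet clamp, handle up, fixed on a pale board (330 x 100 x 12 mm); place and yaw vary. Origin: on the desk under the housing; z up; x = clamping direction, handle to end stop. Along x (mm): grey housing -70 to 75 (42 wide, top at height 80), black handle -55 to -35 (height 160), orange trigger, jaw with pad, rail 100 to 236, end stop 236 to 250. Above height 92 all is free before the trigger.
- seat (a point): Middle of the rail's flat top (rail only 20 mm wide, top 45 mm above the desk), 198 mm along the clamp's x: a good place for the middle of the box's underside (the box then stands 6 mm short of the end stop and 23 to 43 mm off the pad). Axes as the clamp's.
- stop_face (a point): Centre of the face of the dark steel end stop (50 wide, top 92 mm above the desk) that the box is pressed against: 236 mm along the clamp's x, 65 mm above the desk.
- jaw: Grey jaw, 44 wide, 46 to 92 mm above the desk. Its frame is the clamp's, shifted along clamp x by its advance (0 to 72 mm; starts 0 to 20). Drive it by the trigger only: a full stroke moves it 13 mm, and on the return the pawl catches another tooth (4 mm apart), so a pump gains 12 mm. About 4 N of friction keeps it where it is left; let go, only about 4 mm of pad compression stays.
- pad_face (a point): Centre of the black rubber pad's face (44 wide x 36 high, 48 to 84 mm above the desk) that meets the box; with the jaw fully back and the pad out it lies 123 mm along the clamp's x.
- pad (a joint): How far the sprung pad is pushed into the jaw, m: 0 out, 0.020 bottomed. Spring 1 N per mm. The stem between jaw and pad shows 10 mm green next to the jaw, then 12 mm yellow; half travel is 0.010, when the green has just gone into the jaw.
- trigger (a joint): Trigger angle, rad: 0 let go (upright), 0.45 fully squeezed (leaning towards the handle, against the clamp's x). A spring returns it to 0. Each rad drives the jaw 30 mm, by a pawl.
- trigger_face (a point): On the front of the orange trigger paddle (10 thick, 26 wide, top 150 mm above the desk): at rest 30 mm along clamp x, 130 mm high. Its hinge lies 25 mm along x, 65 mm high. Push the face against clamp x, e.g. with closed fingers: a full stroke is 25 to 30 mm here and takes 2 to 5 N idle, up to 15 N with the pad pressed. At rest 55 mm are free between paddle and handle.
- white_box: The white keepsake box, 64 (its x) x 46 (its y) x 40 mm high, about 0.12 kg, with a dark glue line under the lid. Origin: centre of its underside. Starts flat on the desk; grasp it across the 46 mm. On the rail it must lie with its 64 mm length along the clamp.
- walnut_box: A dark walnut box of the same size, to be left alone; the two boxes may have changed places. Origin: centre of its underside.
- brush_pot: Round cork pot with brushes, 84 mm across, 100 mm tall, brushes up to 200 mm. Leave it alone. Origin: underside.
- glue: White glue bottle with an orange cap, 44 mm across, 130 mm tall. Leave it alone. Origin: underside.
Things that resemble listed ones, but are neither listed nor needed, are in the scene too. There is more than one size of the white_box; the job needs the smallest.

How it is judged:
By the outcome, as a careful person would: the job done as asked, in the order asked, and still so for the second after the job is handed in, while the arm keeps its last pose, push and grip.
It also fails if it takes over 72 s, if anything falls off the work surface, if the arm or the gripper's body presses on something with over 40 N, if the wrist force passes 120 N, or if a joint passes its speed limit or range.

ROBOT

A 6-joint arm with a two-finger parallel gripper is mounted at the origin on the work surface. World frame = base frame: x ahead of the robot, y to its left, z up, the work surface at z = 0. Lengths are in m, angles in degrees, forces in N, time in s.
With the tool pointing down it reaches from about 0.4 to 0.825 m from the base axis. Payload 7 kg.
Tool frame: the origin (TCP) lies on the centre line of the jaws, within the pads' length; the fingertips stand 22 mm ahead of it and the grasp point (between the pads) lies 3 mm ahead of it; z points along the fingers, y is the line along which they close (so a half turn about z gives the same grasp; the last joint's range is limited). The gripper opens to 88 mm and grips with 3 to 60 N. Pads are 19 mm wide; open, the fingers measure 130 mm over their backs; the gripper's body (78 mm by 193 mm) begins 47 mm behind the grasp point.
Start: joints at [80.506, 20.546, 0.682, 0, -70.136, -16.507], TCP at [0.296, 0.607, 0.249] pointing down, gripper open.
Joint ranges: [-176.03, 176.03], [-82.01, 121.73], [-58.28, 71.71], [-173.87, 95.51], [-174.79, -0.11], [-173.66, 173.66]. Speed limits (degrees/s): [136.94, 136.94, 172.46, 180, 180, 180].

INTERFACE

Orientations are given as [roll, pitch, yaw] about the fixed x, y, z axes, in that order (R = Rz(yaw) Ry(pitch) Rx(roll)).
In Python, from plant import get_state, cams, r gives the robot as it stands.
- The arm moves only by the tool apply_moves, never from a script. Its argument "targets" is a list of rows, each an object with "dp": the shift along the world's x, y, z in m, a list of three; "yaw": the turn about the world's z in degrees. In form: [{"dp": [x, y, z], "yaw": yaw}, ...]. A call has 1 to 20 rows; each row is the pose to reach, as a shift and turn from the pose commanded when the call began; what a row does not reach only later rows make up. A row lasts 1/12 s, in which the tool goes at most 41.7 mm and 7.16 degrees, less where a joint would pass 70% of its speed; a pose out of reach is approached as far as the arm can. A call with a gripper value outside its range is refused whole. "grip" is the gripper command: -1 is fully open, 1 is shut, values between are in proportion, set as the call begins (left out, the last holds). The fingers move at their own pace and stop on an object; "squeeze" is the grip in N (left out, the last holds). Time passes only in rows, so rows that repeat a pose let the fingers close. It gives the time, the measured TCP pose, the force, the opening and the grip force at its end, in the units of the state.
- get_state(): the state, without advancing time (a new reading comes with each control period).
- cams.capture(name): name is "side" or "top"; returns a dict with "image" (384x512x3 uint8, red, green, blue), "range_z" (384x512 float32, m along the optical axis (not along the pixel's ray), 0 where there is no reading), "fx", "fy", "cx", "cy" (pixels), "R" (3x3) and "t" (3): a world point X has camera coordinates R X + t. Camera axes: x right, y down, z forward; pixel columns grow to the right and rows downward; lengths in m; the calibration is good to about 2 mm. A picture is of the moment at which its call begins.
- r.close_job(): hands the job in; it is judged then, once.
The state is a dict: "time_s": time; "joints": joint angles; "qd": joint speeds; "joint_torque": joint torques, N m; "tcp_pos": TCP position; "eef_rot": TCP orientation; "contact_force": force on the tool from outside, world axes, zero at the start; "moment": the same for the moment, N m; "gripper_width": finger opening in m; "gripper_force": force on a finger pad.
Only numpy, scipy, OpenCV 4.12 (cv2) and the standard library are available. Lean on these libraries where they do the work, as an engineer would, in place of code of your own. Each camera call takes 0.05 s, during which the arm holds its last target. There are 200 camera calls.

## Working session

There is one attempt and no reset: what is moved stays moved. The work goes in short steps, Python scripts to look and compute and a tool call to move; the robot and the scene stay as the last step left them, time stands still between calls to the robot, and variables do not carry over. Pictures are saved under pics/ and viewed, at most 10 in all, crops included, and the job is handed in when it is done.

Besides the shell and the picture viewer there is one more tool, called by a JSON object that holds its "api" and its "payload". apply_moves: Moves the arm, as the interface text tells. Its arguments: {"type":"object","properties":{"targets":{"type":"array","items":{"type":"object","properties":{"dp":{"type":"array","items":{"type":"number"}},"yaw":{"type":"number"}}}},"grip":{"type":"number"},"squeeze":{"type":"number"}},"required":["targets"]}

```bash
mkdir -p pics; cat > h.py <<'E'
import numpy as np, cv2
from plant import get_state, cams, r
def cap(n,f=None):
    c=cams.capture(n)
    np.savez('last_%s.npz'%n,**c)
    if f: cv2.imwrite('pics/'+f,cv2.cvtColor(c['image'],cv2.COLOR_RGB2BGR))
    return c
def load(n): return dict(np.load('last_%s.npz'%n))
def cloud(c):
    z=c['range_z'];v,u=np.mgrid[:z.shape[0],:z.shape[1]]
    P=np.stack([(u-c['cx'])/c['fx']*z,(v-c['cy'])/c['fy']*z,z],-1)
    W=(P-c['t'])@c['R']; W[z==0]=np.nan
    return W
E
python3 - <<'E'
from h import *
a=cap('top');b=cap('side')
im=np.vstack
for n,c in(('top',a),('side',b)):
    cv2.imwrite('pics/%s0.png'%n,cv2.resize(cv2.cvtColor(c['image'],cv2.COLOR_RGB2BGR),(800,600),interpolation=cv2.INTER_CUBIC))
    print(n,-c['R'].T@c['t'],c['R'][2],c['fx'])
s=get_state();print(s['tcp_pos'],s['eef_rot'],s['gripper_width'],s['time_s'])
E
```

```text
top [ 0.31876806 -0.02150739  1.26389947] [ 0.16015941  0.01405263 -0.98699113] 374.5272478485854
side [ 0.34369389 -1.02530659  1.06702451] [ 0.10942349  0.72298864 -0.68213922] 418.4814771175726
[0.29574226 0.60630747 0.24772183] [ 1.79915629e+02 -6.17139726e-03 -2.60065877e+01] 0.08790846871271041 0.1
```

View pics/top0.png

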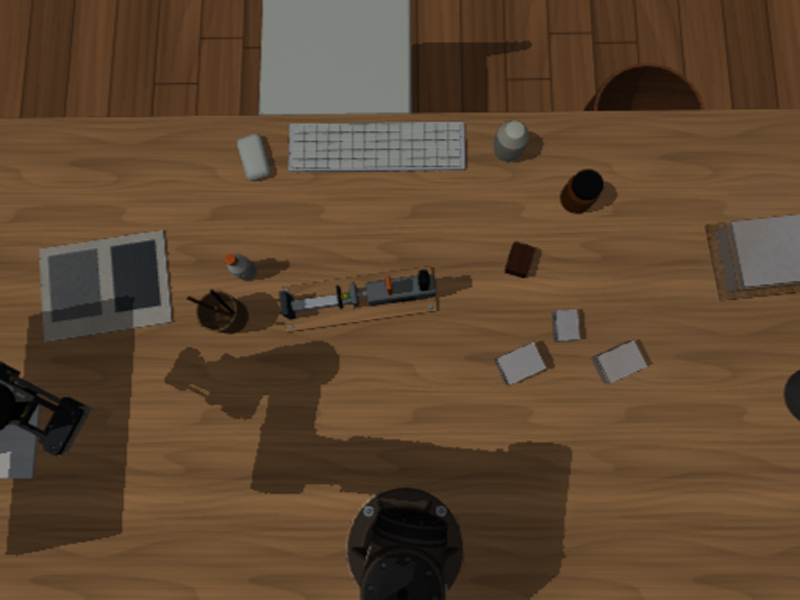

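View pics/side0.png

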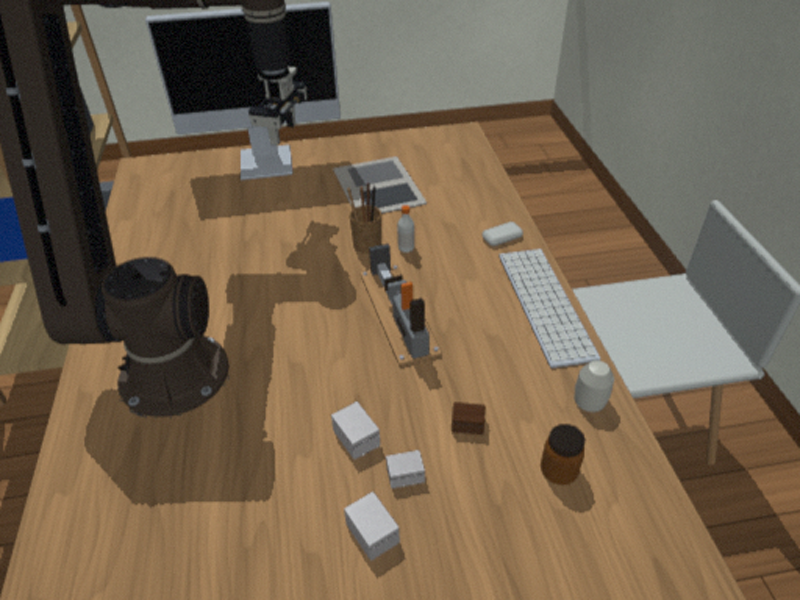

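The top view shows the clamp with its handle at (423,280) and end stop at (288,303), so clamp x points to world +y. The smallest white box is at (567,325), with two larger ones at (522,362) and (621,361), and the walnut box is at (521,260). Next I'll measure these from depth.

```bash
cat > m.py <<'E'
from h import *
c=load('top');W=cloud(c);im=c['image'].astype(int)
def reg(u0,u1,v0,v1,z0,z1,col=None):
    s=1.5625
    m=np.zeros(W.shape[:2],bool);m[int(v0/s):int(v1/s),int(u0/s):int(u1/s)]=1
    m&=(W[...,2]>z0)&(W[...,2]<z1)
    if col is not None:m&=col
    return W[m]
def rect(P,n):
    r_=cv2.minAreaRect(P[:,:2].astype(np.float32)*1000);print(n,len(P),np.round(r_[0],1),np.round(r_[1],1),round(r_[2],1),'z',np.round(np.median(P[:,2]),4))
rect(reg(545,590,300,350,.03,.06),'small')
rect(reg(490,555,335,390,.03,.08),'big1')
rect(reg(585,655,335,390,.03,.08),'big2')
rect(reg(495,545,235,285,.03,.06),'walnut')
rect(reg(355,440,260,315,.072,.086),'housing')
rect(reg(270,310,280,325,.084,.1),'stop')
rect(reg(290,345,280,320,.035,.05),'rail')
rect(reg(330,365,280,320,.084,.1),'jaw')
rect(reg(410,445,255,300,.15,.17),'handle')
R,G,B=im[...,0],im[...,1],im[...,2]
rect(reg(370,410,260,310,.12,.17,(R>150)&(G<120)),'trig') if len(reg(370,410,260,310,.12,.17,(R>150)&(G<120))) else print('no trig')
rect(reg(370,410,260,310,.12,.17),'trig2')
rect(reg(185,255,280,345,.09,.25),'pot')
rect(reg(215,262,245,285,.09,.2),'glue')
E
python3 m.py
```

```text
small 290 [ 453.  -343.5] [63.3 47.3] 0.5 z 0.0387
big1 508 [ 373.  -242.7] [60.4 84.8] 23.7 z 0.051
big2 543 [ 375.5 -448.6] [60.6 86.3] 23.7 z 0.0509
walnut 266 [ 596.8 -251.2] [46.1 64.5] 72.5 z 0.0389
housing 466 [527.   17.2] [ 42.3 167.7] 7.9 z 0.0785
stop 73 [495.7 243.8] [49.3 14.8] 9.5 z 0.0902
rail 202 [496.4 183.9] [ 49.3 112.9] 0.1 z 0.0435
jaw 58 [513.  115.2] [42.7 38.6] 7.8 z 0.0897
handle 57 [535.3 -42.6] [18.1 28.3] 89.8 z 0.1577
no trig
trig2 33 [524.7  27.6] [25.2  9.5] 8.6 z 0.1479
pot 234 [480.5 377.4] [82.3 81.5] 39.1 z 0.1008
glue 87 [579.  341.4] [24.8 28.4] 56.3 z 0.1152
```

{"api": "apply_moves", "payload": {"targets": [{"dp": [0.17, -0.6, 0.02], "yaw": 26}, {"dp": [0.17, -0.6, 0.02], "yaw": 26}, {"dp": [0.17, -0.6, 0.02], "yaw": 26}, {"dp": [0.17, -0.6, 0.02], "yaw": 26}, {"dp": [0.17, -0.6, 0.02], "yaw": 26}, {"dp": [0.17, -0.6, 0.02], "yaw": 26}, {"dp": [0.17, -0.6, 0.02], "yaw": 26}, {"dp": [0.17, -0.6, 0.02], "yaw": 26}, {"dp": [0.17, -0.6, 0.02], "yaw": 26}, {"dp": [0.17, -0.6, 0.02], "yaw": 26}, {"dp": [0.17, -0.6, 0.02], "yaw": 26}, {"dp": [0.17, -0.6, 0.02], "yaw": 26}, {"dp": [0.17, -0.6, 0.02], "yaw": 26}, {"dp": [0.17, -0.6, 0.02], "yaw": 26}, {"dp": [0.17, -0.6, 0.02], "yaw": 26}, {"dp": [0.157, -0.95, -0.09], "yaw": 26}, {"dp": [0.157, -0.95, -0.09], "yaw": 26}, {"dp": [0.157, -0.95, -0.09], "yaw": 26}, {"dp": [0.157, -0.95, -0.09], "yaw": 26}, {"dp": [0.157, -0.95, -0.09], "yaw": 26}], "grip": -1, "squeeze": 20}}

```text
time_s: 1.77
tcp_pos: [0.4579, -0.1939, 0.2056]
eef_rot: [-180.0, -0.0, 0.0]
contact_force: [1.0, 0.3, 0.1]
gripper_width: 0.0879
gripper_force: 0.0
```

{"api": "apply_moves", "payload": {"targets": [{"dp": [0, 0, 0], "yaw": 0}, {"dp": [0, 0, 0], "yaw": 0}, {"dp": [0, 0, 0], "yaw": 0}]}}

```text
time_s: 2.02
tcp_pos: [0.4583, -0.1923, 0.2059]
eef_rot: [-180.0, 0.0, -0.1]
contact_force: [0.9, -0.4, 0.4]
gripper_width: 0.0875
gripper_force: 0.0
```

{"api": "apply_moves", "payload": {"targets": [{"dp": [-0.005, -0.151, -0.06], "yaw": 0}, {"dp": [-0.005, -0.151, -0.06], "yaw": 0}, {"dp": [-0.005, -0.151, -0.06], "yaw": 0}, {"dp": [-0.005, -0.151, -0.06], "yaw": 0}, {"dp": [-0.005, -0.151, -0.06], "yaw": 0}, {"dp": [-0.005, -0.151, -0.06], "yaw": 0}, {"dp": [-0.005, -0.151, -0.1], "yaw": 0}, {"dp": [-0.005, -0.151, -0.14], "yaw": 0}, {"dp": [-0.005, -0.151, -0.16], "yaw": 0}, {"dp": [-0.005, -0.151, -0.178], "yaw": 0}, {"dp": [-0.005, -0.151, -0.178], "yaw": 0}, {"dp": [-0.005, -0.151, -0.178], "yaw": 0}]}}

```text
time_s: 3.02
tcp_pos: [0.4544, -0.3415, 0.0286]
eef_rot: [-180.0, 0.0, 0.2]
contact_force: [0.1, -0.2, 0.8]
gripper_width: 0.0873
gripper_force: 0.0
```

{"api": "apply_moves", "payload": {"targets": [{"dp": [0, 0, 0], "yaw": 0}, {"dp": [0, 0, 0], "yaw": 0}, {"dp": [0, 0, 0], "yaw": 0}, {"dp": [0, 0, 0], "yaw": 0}, {"dp": [0, 0, 0], "yaw": 0}, {"dp": [0, 0, 0], "yaw": 0}, {"dp": [0, 0, 0], "yaw": 0}, {"dp": [0, 0, 0], "yaw": 0}], "grip": 1, "squeeze": 15}}

```text
time_s: 3.68
tcp_pos: [0.4535, -0.3431, 0.0283]
eef_rot: [180.0, -0.0, -0.0]
contact_force: [-0.8, 1.0, 2.8]
gripper_width: 0.046
gripper_force: 14.9
```

{"api": "apply_moves", "payload": {"targets": [{"dp": [0, 0, 0.03], "yaw": 0}, {"dp": [0, 0, 0.07], "yaw": 0}, {"dp": [0, 0.02, 0.11], "yaw": -4}, {"dp": [0.005, 0.05, 0.15], "yaw": -10}, {"dp": [0.01, 0.08, 0.18], "yaw": -16}, {"dp": [0.012, 0.11, 0.2], "yaw": -22}, {"dp": [0.015, 0.15, 0.2], "yaw": -28}, {"dp": [0.018, 0.19, 0.2], "yaw": -34}, {"dp": [0.021, 0.23, 0.2], "yaw": -40}, {"dp": [0.025, 0.27, 0.2], "yaw": -46}, {"dp": [0.028, 0.31, 0.2], "yaw": -52}, {"dp": [0.032, 0.35, 0.2], "yaw": -58}, {"dp": [0.036, 0.39, 0.2], "yaw": -64}, {"dp": [0.04, 0.43, 0.2], "yaw": -70}, {"dp": [0.043, 0.47, 0.2], "yaw": -76}, {"dp": [0.046, 0.51, 0.18], "yaw": -82.1}, {"dp": [0.0485, 0.542, 0.15], "yaw": -82.1}, {"dp": [0.0485, 0.542, 0.12], "yaw": -82.1}, {"dp": [0.0485, 0.542, 0.12], "yaw": -82.1}, {"dp": [0.0485, 0.542, 0.12], "yaw": -82.1}]}}

```text
time_s: 5.35
tcp_pos: [0.5004, 0.1987, 0.1454]
eef_rot: [179.7, -0.2, -82.0]
contact_force: [-0.1, -0.1, 0.0]
gripper_width: 0.046
gripper_force: 14.9
```

{"api": "apply_moves", "payload": {"targets": [{"dp": [0, 0, 0], "yaw": 0}, {"dp": [0, 0, 0], "yaw": 0}]}}

```text
time_s: 5.52
tcp_pos: [0.5028, 0.1987, 0.1497]
eef_rot: [-179.9, 0.0, -82.1]
contact_force: [0.2, 1.4, -1.0]
gripper_width: 0.0465
gripper_force: 14.9
```

```bash
python3 - <<'E'
from h import *
c=cap('top');b=cap('side');W=cloud(c)
s=get_state();print(s['tcp_pos'],s['eef_rot'],s['contact_force'])
f=lambda c,P:(lambda q:(c['fx']*q[0]/q[2]+c['cx'],c['fy']*q[1]/q[2]+c['cy']))(c['R']@np.array(P)+c['t'])
o=[]
for c in(c,b):
    u,v=map(int,f(c,[.51,.17,.08]));k=c['image'][max(v-50,0):v+50,max(u-66,0):u+67]
    o.append(cv2.resize(k,(532,400),interpolation=cv2.INTER_CUBIC)[:, :400]);print(u,v)
cv2.imwrite('pics/a.png',cv2.cvtColor(np.hstack(o),cv2.COLOR_RGB2BGR))
E
```

```text
[0.50285647 0.1986358  0.14988517] [-1.79856043e+02  8.09769924e-02 -8.21612855e+01] [-0.57957804  0.53663875 -1.06887309]
204 189
249 171
```

View pics/a.png

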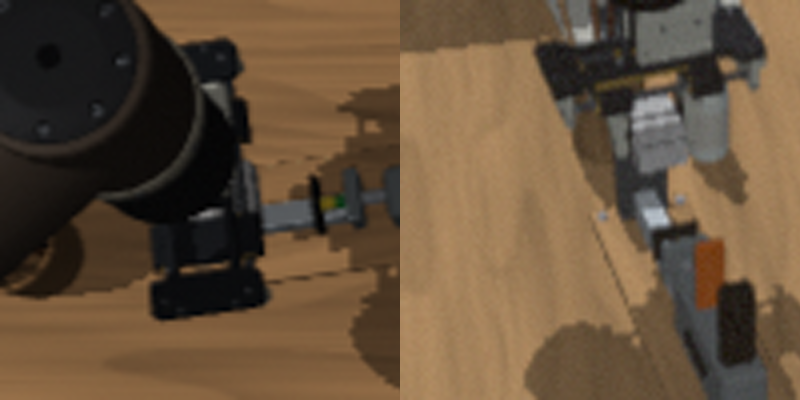

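{"api": "apply_moves", "payload": {"targets": [{"dp": [-0.001, 0, -0.03], "yaw": 0}, {"dp": [-0.001, 0, -0.055], "yaw": 0}, {"dp": [-0.001, 0, -0.065], "yaw": 0}, {"dp": [-0.001, 0, -0.07], "yaw": 0}, {"dp": [-0.001, 0, -0.073], "yaw": 0}, {"dp": [-0.001, 0, -0.074], "yaw": 0}, {"dp": [-0.001, 0, -0.075], "yaw": 0}, {"dp": [-0.001, 0, -0.075], "yaw": 0}, {"dp": [-0.001, 0, -0.075], "yaw": 0}]}}

```text
time_s: 6.37
tcp_pos: [0.5015, 0.1994, 0.0739]
eef_rot: [-179.9, 0.0, -82.1]
contact_force: [-0.9, 0.5, -0.4]
gripper_width: 0.046
gripper_force: 14.9
```

{"api": "apply_moves", "payload": {"targets": [{"dp": [0, 0, -0.0008], "yaw": 0}, {"dp": [0, 0, -0.0014], "yaw": 0}, {"dp": [0, 0, -0.0014], "yaw": 0}]}}

```text
time_s: 6.62
tcp_pos: [0.5014, 0.1994, 0.0733]
eef_rot: [-179.9, 0.0, -82.1]
contact_force: [-4.0, -0.4, 10.3]
gripper_width: 0.046
gripper_force: 14.9
```

{"api": "apply_moves", "payload": {"targets": [{"dp": [0, 0, 0.0006], "yaw": 0}, {"dp": [0, 0, 0.0006], "yaw": 0}, {"dp": [0, 0, 0.0006], "yaw": 0}, {"dp": [0, 0, 0.0006], "yaw": 0}, {"dp": [0, 0, 0.0006], "yaw": 0}, {"dp": [0, 0, 0.0006], "yaw": 0}], "grip": -0.5}}

```text
time_s: 7.12
tcp_pos: [0.501, 0.199, 0.0722]
eef_rot: [180.0, -0.0, -82.1]
contact_force: [0.2, 0.4, 1.2]
gripper_width: 0.0655
gripper_force: 0.0
```

{"api": "apply_moves", "payload": {"targets": [{"dp": [0, 0, 0.01], "yaw": 0}, {"dp": [0, 0, 0.03], "yaw": 0}, {"dp": [0, 0, 0.06], "yaw": 0}, {"dp": [0, 0, 0.1], "yaw": 0}, {"dp": [0, 0, 0.13], "yaw": 0}, {"dp": [0.01, -0.03, 0.14], "yaw": 0}, {"dp": [0.015, -0.06, 0.14], "yaw": 0}, {"dp": [0.02, -0.09, 0.14], "yaw": 0}, {"dp": [0.02, -0.09, 0.14], "yaw": 0}, {"dp": [0.02, -0.09, 0.14], "yaw": 0}]}}

```text
time_s: 7.95
tcp_pos: [0.5211, 0.1077, 0.2132]
eef_rot: [-180.0, 0.0, -82.2]
contact_force: [0.7, 0.4, -0.3]
gripper_width: 0.0656
gripper_force: 0.0
```

```bash
cat > v.py <<'E'
from h import *
import sys
def view(fn,P=[.51,.17,.08],hw=50,hh=50):
    f=lambda c:(lambda q:(c['fx']*q[0]/q[2]+c['cx'],c['fy']*q[1]/q[2]+c['cy']))(c['R']@np.array(P)+c['t'])
    o=[]
    for n in('top','side'):
        c=cap(n);u,v=map(int,f(c));k=c['image'][v-hh:v+hh,u-hw:u+hw]
        o.append(cv2.resize(k,(400,400*hh//hw),interpolation=cv2.INTER_CUBIC));print(n,u-hw,v-hh)
    cv2.imwrite('pics/'+fn,cv2.cvtColor(np.hstack(o),cv2.COLOR_RGB2BGR))
E
python3 - <<'E'
from v import *
view('b.png')
print(get_state()['tcp_pos'])
for n in('top','side'):
    W=cloud(load(n));C=np.array([.529,.0026]);a=np.array([-.137,.9906]);l=np.array([-.9906,-.137])
    d=W[...,:2]-C;X=d@a;Y=d@l
    for z0,z1,x0,x1 in((.08,.09,.15,.234),(.086,.096,.234,.27),(.084,.096,.09,.15),(.05,.075,.1,.15)):
        m=(W[...,2]>z0)&(W[...,2]<z1)&(X>x0)&(X<x1)&(abs(Y)<.04)
        if m.sum()>5: print(n,z0,m.sum(),np.percentile(X[m],[2,50,98]).round(4),np.percentile(Y[m],[2,98]).round(4),np.median(W[m][:,2]).round(4),np.round(cv2.minAreaRect(W[m][:,:2].astype(np.float32)*1000)[2],1))
E
```

```text
top 154 139
side 199 121
[0.52109227 0.10910141 0.21283465]
top 0.08 255 [0.1719 0.2022 0.2315] [-0.023  0.021] 0.0841 9.1
top 0.086 69 [0.2363 0.2431 0.2499] [-0.0241  0.0239] 0.0909 5.7
side 0.08 137 [0.1685 0.1946 0.2303] [-0.0205  0.0239] 0.0855 9.6
side 0.086 25 [0.2354 0.2421 0.2485] [-0.0222  0.0269] 0.0915 5.7
side 0.084 44 [0.0944 0.1008 0.1336] [-0.0175  0.0238] 0.0896 7.8
side 0.05 24 [0.1007 0.1298 0.1351] [-0.0185  0.0242] 0.0686 3.9
```

View pics/b.png

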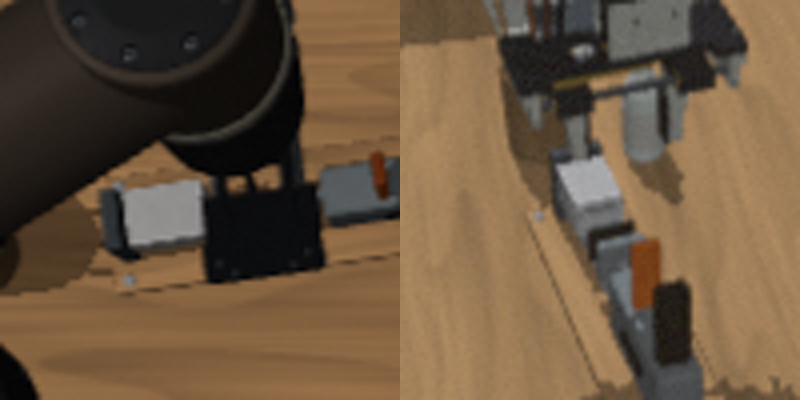

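The box is upright and centred on the rail (x 168–231 mm, y ±22 mm), just clear of the stop. The pad is at about 135 mm along. I'll close the fingers and go to the front of the trigger.

{"api": "apply_moves", "payload": {"targets": [{"dp": [0, -0.02, 0], "yaw": 0}, {"dp": [0, -0.047, -0.01], "yaw": 0}, {"dp": [0, -0.047, -0.03], "yaw": 0}, {"dp": [0, -0.047, -0.063], "yaw": 0}, {"dp": [0, -0.047, -0.063], "yaw": 0}, {"dp": [0, -0.047, -0.063], "yaw": 0}, {"dp": [0, -0.047, -0.063], "yaw": 0}, {"dp": [0, -0.047, -0.063], "yaw": 0}], "grip": 1, "squeeze": 10}}

```text
time_s: 8.72
tcp_pos: [0.5221, 0.063, 0.1511]
eef_rot: [-179.9, 0.0, -82.0]
contact_force: [0.4, -0.2, 0.4]
gripper_width: 0.018
gripper_force: 0.0
```

```bash
cat > j.py <<'E'
from h import *
def jaw():
  C=np.array([.529,.0026]);a=np.array([-.137,.9906]);l=np.array([-.9906,-.137])
  s=get_state();d=np.array(s['tcp_pos'][:2])-C;print('tcp along/lat/z',(d@a).round(4),(d@l).round(4),round(s['tcp_pos'][2],4),'F along',round(float(np.dot(s['contact_force'][:2],a)),2))
  for n in('top','side'):
    c=load(n);W=cloud(c);d=W[...,:2]-C;X=d@a;Y=d@l;im=c['image'].astype(int)
    R,G,B=im[...,0],im[...,1],im[...,2]
    b=(X>.07)&(X<.19)&(abs(Y)<.026)
    for nm,m in(('jawtop',b&(W[...,2]>.0855)&(W[...,2]<.096)),('black',b&(W[...,2]>.05)&(W[...,2]<.088)&(im.max(-1)<45)),
      ('green',b&(G>R*1.3)&(G>B*1.3)&(abs(Y)<.015)),('yellow',b&(R>B*2)&(G>B*1.8)&(R<G*1.4)&(abs(Y)<.015)&(W[...,2]>.055)),('box',(X>.14)&(X<.234)&(abs(Y)<.03)&(W[...,2]>.08)&(W[...,2]<.09)&(im.min(-1)>90))):
      if m.sum()>1: print(n,nm,m.sum(),np.percentile(X[m],[0,50,100]).round(4))
E
python3 - <<'E'
from v import *
from j import jaw
view('c.png');jaw()
E
```

```text
top 154 139
side 199 121
tcp along/lat/z 0.0606 -0.0012 0.1508 F along 0.11
top jawtop 18 [0.131  0.1747 0.1895]
top black 28 [0.0705 0.1294 0.1692]
top green 3 [0.1129 0.1135 0.1137]
top yellow 15 [0.1158 0.1231 0.1285]
top box 125 [0.168  0.1916 0.2298]
side jawtop 34 [0.0929 0.1014 0.1888]
side black 15 [0.1278 0.1315 0.1374]
side box 26 [0.1634 0.1903 0.2121]
```

View pics/c.png

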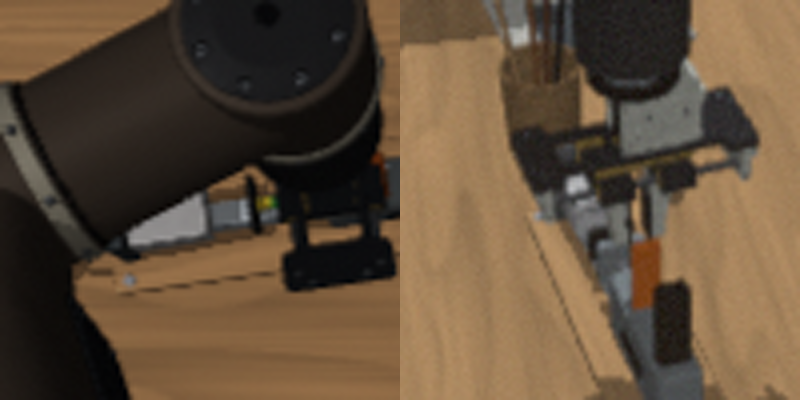

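{"api": "apply_moves", "payload": {"targets": [{"dp": [0.0014, -0.01, 0], "yaw": 0}, {"dp": [0.0025, -0.018, 0], "yaw": 0}, {"dp": [0.0036, -0.026, 0], "yaw": 0}, {"dp": [0.0047, -0.034, 0], "yaw": 0}, {"dp": [0.0058, -0.042, 0], "yaw": 0}, {"dp": [0.0066, -0.048, 0], "yaw": 0}, {"dp": [0.0066, -0.048, 0], "yaw": 0}, {"dp": [0.0066, -0.048, 0], "yaw": 0}]}}

```text
time_s: 9.48
tcp_pos: [0.5278, 0.0136, 0.1494]
eef_rot: [-180.0, 0.0, -82.2]
contact_force: [-1.6, 4.1, -0.2]
gripper_width: 0.0008
gripper_force: 2.1
```

```bash
python3 - <<'E'
from v import *
from j import jaw
view('d.png');jaw()
E
```

```text
top 154 139
side 199 121
tcp along/lat/z 0.0114 -0.0003 0.1495 F along 3.32
top jawtop 52 [0.1063 0.1131 0.1872]
top black 35 [0.1062 0.1408 0.1459]
top green 7 [0.1178 0.1228 0.1265]
top yellow 14 [0.1264 0.1331 0.1398]
top box 54 [0.1687 0.1811 0.2106]
side jawtop 19 [0.1029 0.1117 0.1788]
side black 14 [0.135  0.1423 0.145 ]
side box 22 [0.1733 0.224  0.2337]
```

View pics/d.png

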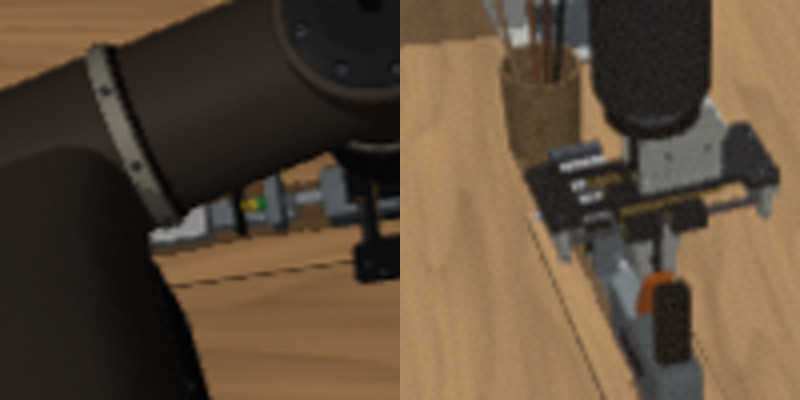

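{"api": "apply_moves", "payload": {"targets": [{"dp": [0.0003, -0.002, 0], "yaw": 0}, {"dp": [0.0003, -0.002, 0], "yaw": 0}, {"dp": [-0.0014, 0.01, 0], "yaw": 0}, {"dp": [-0.0027, 0.02, 0], "yaw": 0}, {"dp": [-0.0046, 0.033, 0], "yaw": 0}, {"dp": [-0.0046, 0.033, 0], "yaw": 0}, {"dp": [-0.0046, 0.033, 0], "yaw": 0}, {"dp": [-0.0046, 0.033, 0], "yaw": 0}, {"dp": [-0.0035, 0.025, 0], "yaw": 0}, {"dp": [-0.0025, 0.018, 0], "yaw": 0}, {"dp": [-0.0014, 0.01, 0], "yaw": 0}, {"dp": [-0.0004, 0.003, 0], "yaw": 0}, {"dp": [0.0003, -0.002, 0], "yaw": 0}, {"dp": [0.0003, -0.002, 0], "yaw": 0}, {"dp": [0.0003, -0.002, 0], "yaw": 0}]}}

```text
time_s: 10.83
tcp_pos: [0.5279, 0.0122, 0.1491]
eef_rot: [-180.0, 0.1, -82.2]
contact_force: [-2.3, 10.0, -0.3]
gripper_width: 0.0002
gripper_force: 4.2
```

```bash
python3 - <<'E'
from v import *
from j import jaw
view('e.png');jaw()
E
```

```text
top 154 139
side 199 121
tcp along/lat/z 0.0097 -0.0002 0.1491 F along 9.15
top jawtop 52 [0.1188 0.1259 0.1899]
top black 38 [0.1188 0.1528 0.157 ]
top green 6 [0.1305 0.1347 0.1366]
top yellow 17 [0.1388 0.1461 0.1529]
top box 51 [0.1683 0.1821 0.2101]
side jawtop 16 [0.1226 0.1281 0.1793]
side black 12 [0.152  0.1545 0.1608]
side box 23 [0.1699 0.2239 0.2323]
```

{"api": "apply_moves", "payload": {"targets": [{"dp": [-0.0017, 0.012, 0], "yaw": 0}, {"dp": [-0.003, 0.022, 0], "yaw": 0}, {"dp": [-0.0049, 0.035, 0], "yaw": 0}, {"dp": [-0.0049, 0.035, 0], "yaw": 0}, {"dp": [-0.0049, 0.035, 0], "yaw": 0}, {"dp": [-0.0049, 0.035, 0], "yaw": 0}, {"dp": [-0.0038, 0.027, 0], "yaw": 0}, {"dp": [-0.0028, 0.02, 0], "yaw": 0}, {"dp": [-0.0019, 0.014, 0], "yaw": 0}, {"dp": [-0.0011, 0.008, 0], "yaw": 0}, {"dp": [-0.0006, 0.004, 0], "yaw": 0}, {"dp": [0, 0, 0], "yaw": 0}, {"dp": [0, 0, 0], "yaw": 0}, {"dp": [0, 0, 0], "yaw": 0}]}}

```text
time_s: 12.1
tcp_pos: [0.5279, 0.0122, 0.1491]
eef_rot: [-180.0, 0.1, -82.2]
contact_force: [-2.0, 9.0, -0.9]
gripper_width: 0.0003
gripper_force: 4.1
```

```bash
python3 - <<'E'
from v import *
from j import jaw
view('f.png',hw=40,hh=40);jaw()
E
```

```text
top 164 149
side 209 131
tcp along/lat/z 0.0097 -0.0002 0.1491 F along 8.75
top jawtop 45 [0.1307 0.1381 0.184 ]
top black 33 [0.1302 0.1645 0.1699]
top green 7 [0.1458 0.1482 0.1495]
top yellow 15 [0.1517 0.1584 0.1646]
top box 47 [0.142  0.1839 0.2105]
side jawtop 26 [0.1286 0.1366 0.1764]
side box 23 [0.1749 0.225  0.2338]
```

View pics/f.png

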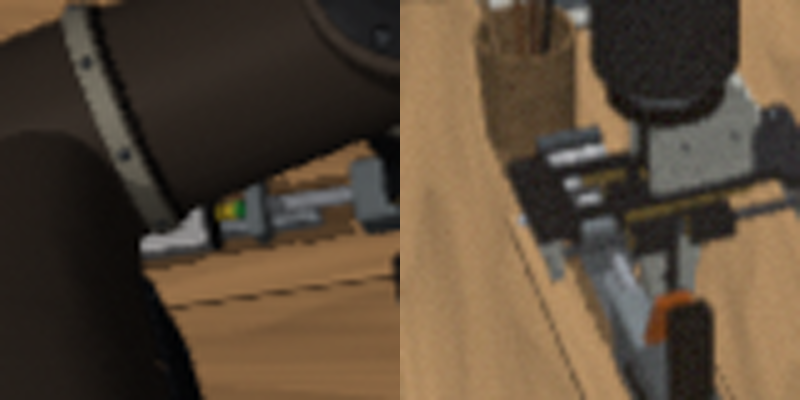

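{"api": "apply_moves", "payload": {"targets": [{"dp": [-0.0017, 0.012, 0], "yaw": 0}, {"dp": [-0.003, 0.022, 0], "yaw": 0}, {"dp": [-0.0049, 0.035, 0], "yaw": 0}, {"dp": [-0.0049, 0.035, 0], "yaw": 0}, {"dp": [-0.0049, 0.035, 0], "yaw": 0}, {"dp": [-0.0049, 0.035, 0], "yaw": 0}, {"dp": [-0.0038, 0.027, 0], "yaw": 0}, {"dp": [-0.0028, 0.02, 0], "yaw": 0}, {"dp": [-0.0021, 0.015, 0], "yaw": 0}, {"dp": [-0.0015, 0.011, 0], "yaw": 0}, {"dp": [-0.001, 0.007, 0], "yaw": 0}, {"dp": [-0.001, 0.007, 0], "yaw": 0}, {"dp": [-0.001, 0.007, 0], "yaw": 0}, {"dp": [-0.001, 0.007, 0], "yaw": 0}]}}

```text
time_s: 13.37
tcp_pos: [0.5269, 0.0189, 0.149]
eef_rot: [-180.0, 0.1, -82.2]
contact_force: [-1.1, 7.1, -1.8]
gripper_width: 0.0007
gripper_force: 3.1
```

```bash
python3 - <<'E'
from v import *
from j import jaw
view('g.png',P=[.508,.15,.08],hw=30,hh=30);jaw()
E
```

```text
top 180 159
side 220 145
tcp along/lat/z 0.0165 -0.0002 0.149 F along 6.66
top jawtop 43 [0.1393 0.1457 0.1876]
top black 37 [0.1391 0.1664 0.1724]
top yellow 12 [0.1556 0.1607 0.1657]
top box 49 [0.1493 0.1868 0.214 ]
side jawtop 25 [0.1353 0.1442 0.1857]
side box 18 [0.1445 0.2012 0.2338]
```

View pics/g.png

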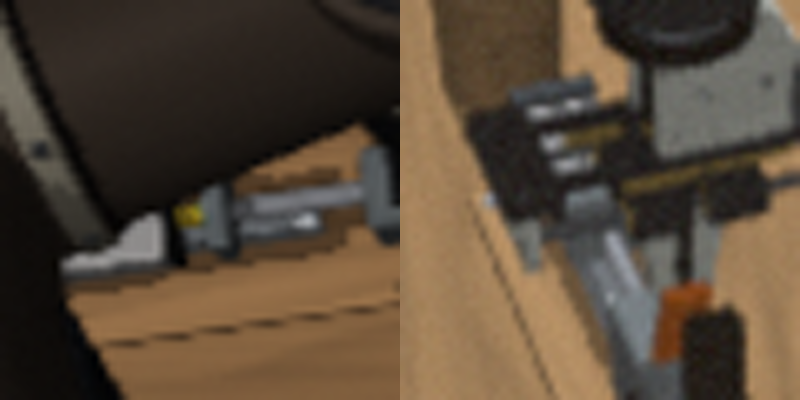

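The top view shows yellow left with no green visible. The jaw top hides the nearest 4 mm or so of the stem, and the measured compression is about 6.4 mm. I'll push a little further and measure with subpixel profiles.

```bash
cat > p.py <<'E'
from h import *
C=np.array([.529,.0026]);a=np.array([-.137,.9906]);l=np.array([-.9906,-.137])
cal=load('top')
def prof(I,u0,v0,s,z,ys,xs):
    X=C+xs[:,None,None]*a+ys[None,:,None]*l
    P=np.concatenate([X,np.full(X.shape[:2]+(1,),z)],-1)@cal['R'].T+cal['t']
    u=cal['fx']*P[...,0]/P[...,2]+cal['cx'];v=cal['fy']*P[...,1]/P[...,2]+cal['cy']
    mx=((u-u0+.5)*s-.5).astype(np.float32);my=((v-v0+.5)*s-.5).astype(np.float32)
    return cv2.remap(I.astype(np.float32),mx,my,cv2.INTER_LINEAR).mean(1)
xs=np.arange(.10,.19,.0005)
def meas(I,u0=0,v0=0,s=1):
    p=prof(I,u0,v0,s,.07,np.linspace(-.003,.003,5),xs)
    yel=p[:,0]+p[:,1]-2*p[:,2]   # yellow/green chroma
    gr=p[:,1]-p[:,0]
    k=np.argmax(yel);h=yel[k]/2
    i=k
    while yel[i]>h:i+=1
    j=k
    while yel[j]>h:j-=1
    f=lambda i:xs[i]+(h-yel[i])/(yel[i+1]-yel[i])*.0005
    q=prof(I,u0,v0,s,.092,np.linspace(-.015,-.005,5),xs).sum(1)
    return dict(stem_lo=f(j).round(4),stem_hi=f(i-1).round(4),greenmax=gr.max().round(1),gx=xs[np.argmax(gr)].round(4)),q
def frompic(fn,u0,v0,hw):
    I=cv2.cvtColor(cv2.imread('pics/'+fn),cv2.COLOR_BGR2RGB)[:, :400]
    return meas(I,u0,v0,200/hw)
if __name__=='__main__':
    qs=[]
    for n,u,v,h in(('d.png',154,139,50),('e.png',154,139,50),('f.png',164,149,40),('g.png',180,159,30)):
        m,q=frompic(n,u,v,h);print(n,m);qs.append(q)
    I=np.mean([cams.capture('top')['image'] for _ in range(3)],0)
    m,q=meas(I);print('now',m);qs.append(q)
    for q in qs: print(q[::6].round().astype(int).tolist())
E
python3 p.py
```

```text
d.png {'stem_lo': np.float64(0.1262), 'stem_hi': np.float64(0.1394), 'greenmax': np.float32(57.9), 'gx': np.float64(0.123)}
e.png {'stem_lo': np.float64(0.1388), 'stem_hi': np.float64(0.15), 'greenmax': np.float32(57.6), 'gx': np.float64(0.1355)}
f.png {'stem_lo': np.float64(0.1499), 'stem_hi': np.float64(0.1627), 'greenmax': np.float32(54.4), 'gx': np.float64(0.147)}
g.png {'stem_lo': np.float64(0.1533), 'stem_hi': np.float64(0.1648), 'greenmax': np.float32(7.1), 'gx': np.float64(0.149)}
now {'stem_lo': np.float64(0.1533), 'stem_hi': np.float64(0.165), 'greenmax': np.float32(6.9), 'gx': np.float64(0.149)}
[248, 169, 141, 232, 256, 239, 177, 145, 150, 134, 115, 87, 47, 34, 47, 59, 67, 61, 56, 52, 51, 53, 53, 53, 56, 58, 58, 58, 56, 45]
[265, 253, 245, 245, 215, 119, 107, 169, 191, 166, 134, 104, 95, 83, 74, 63, 51, 45, 47, 50, 52, 54, 54, 53, 56, 58, 56, 53, 43, 31]
[264, 253, 252, 266, 229, 178, 176, 151, 115, 80, 94, 135, 133, 108, 80, 69, 68, 63, 58, 53, 52, 53, 54, 53, 55, 57, 56, 54, 44, 31]
[265, 260, 250, 252, 259, 225, 203, 188, 159, 130, 114, 88, 59, 80, 117, 107, 86, 58, 55, 54, 51, 52, 55, 56, 56, 58, 60, 62, 62, 62]
[263, 258, 247, 248, 251, 221, 201, 184, 157, 133, 115, 89, 63, 82, 114, 106, 88, 62, 57, 55, 53, 52, 54, 56, 57, 58, 60, 61, 62, 62]
```

{"api": "apply_moves", "payload": {"targets": [{"dp": [0.0003, -0.002, 0], "yaw": 0}, {"dp": [0.0006, -0.004, 0], "yaw": 0}, {"dp": [0.0006, -0.004, 0], "yaw": 0}, {"dp": [0.0006, -0.004, 0], "yaw": 0}]}}

```text
time_s: 13.95
tcp_pos: [0.5275, 0.0153, 0.1489]
eef_rot: [-180.0, 0.1, -82.2]
contact_force: [-1.5, 8.0, -2.3]
gripper_width: 0.0003
gripper_force: 3.7
```

```bash
cat > q.py <<'E'
from p import *
from j import jaw
cs=[cap('top') for _ in range(4)]
m,q=meas(np.mean([c['image'] for c in cs],0));print(m);print(q[60:120:4].round().astype(int).tolist())
for c in cs:
    W=cloud(c);d=W[...,:2]-C;X=d@a;Y=d@l
    k=(X>.10)&(X<.16)&(abs(Y)<.024)&(W[...,2]>.0855)&(W[...,2]<.096);print(k.sum(),X[k].mean().round(4),X[k].min().round(4),X[k].max().round(4))
jaw()
E
python3 q.py
```

```text
{'stem_lo': np.float64(0.1536), 'stem_hi': np.float64(0.1653), 'greenmax': np.float32(4.9), 'gx': np.float64(0.1485)}
[117, 104, 85, 71, 71, 82, 98, 95, 93, 89, 77, 64, 60, 55, 51]
33 0.146 0.1406 0.1522
33 0.1462 0.1403 0.1522
34 0.146 0.1404 0.1518
36 0.1459 0.1403 0.1526
tcp along/lat/z 0.0128 -0.0002 0.1489 F along 8.67
top jawtop 41 [0.1403 0.1464 0.1862]
top black 34 [0.1402 0.1665 0.1732]
top yellow 13 [0.1554 0.1615 0.1667]
top box 45 [0.1509 0.1847 0.2138]
side jawtop 25 [0.1353 0.1442 0.1857]
side box 18 [0.1445 0.2012 0.2338]
```

{"api": "apply_moves", "payload": {"targets": [{"dp": [-0.0017, 0.012, 0], "yaw": 0}, {"dp": [-0.003, 0.022, 0], "yaw": 0}, {"dp": [-0.0044, 0.032, 0], "yaw": 0}, {"dp": [-0.0044, 0.032, 0], "yaw": 0}, {"dp": [-0.0044, 0.032, 0], "yaw": 0}, {"dp": [-0.0044, 0.032, 0], "yaw": 0}, {"dp": [-0.0035, 0.025, 0], "yaw": 0}, {"dp": [-0.0028, 0.02, 0], "yaw": 0}, {"dp": [-0.0024, 0.017, 0], "yaw": 0}, {"dp": [-0.0021, 0.015, 0], "yaw": 0}, {"dp": [-0.0021, 0.015, 0], "yaw": 0}, {"dp": [-0.0021, 0.015, 0], "yaw": 0}]}}

```text
time_s: 15.15
tcp_pos: [0.5255, 0.0301, 0.149]
eef_rot: [-180.0, 0.1, -82.2]
contact_force: [-0.6, 7.0, -1.9]
gripper_width: 0.0001
gripper_force: 2.9
```

```bash
python3 q.py
```

```text
{'stem_lo': np.float64(0.1528), 'stem_hi': np.float64(0.1649), 'greenmax': np.float32(12.6), 'gx': np.float64(0.1515)}
[148, 128, 89, 76, 101, 126, 146, 139, 129, 119, 97, 71, 65, 62, 57]
37 0.1439 0.1381 0.15
35 0.1439 0.1383 0.1495
37 0.1439 0.1383 0.1504
34 0.1439 0.1384 0.15
tcp along/lat/z 0.0278 -0.0002 0.149 F along 7.32
top jawtop 43 [0.1384 0.1455 0.1897]
top black 36 [0.1359 0.1663 0.1726]
top yellow 13 [0.1552 0.1612 0.1661]
top box 59 [0.1732 0.1873 0.2305]
side jawtop 25 [0.1353 0.1442 0.1857]
side box 18 [0.1445 0.2012 0.2338]
```

{"api": "apply_moves", "payload": {"targets": [{"dp": [0.0004, -0.003, 0], "yaw": 0}, {"dp": [0.0008, -0.006, 0], "yaw": 0}, {"dp": [0.0011, -0.008, 0], "yaw": 0}, {"dp": [0.0011, -0.008, 0], "yaw": 0}, {"dp": [0.0011, -0.008, 0], "yaw": 0}]}}

```text
time_s: 15.77
tcp_pos: [0.5264, 0.0225, 0.1488]
eef_rot: [-180.0, 0.1, -82.2]
contact_force: [-1.3, 7.8, -2.3]
gripper_width: 0.0002
gripper_force: 3.7
```

```bash
python3 q.py
```

```text
{'stem_lo': np.float64(0.1541), 'stem_hi': np.float64(0.1654), 'greenmax': np.float32(5.0), 'gx': np.float64(0.1485)}
[134, 118, 103, 86, 70, 76, 91, 99, 100, 91, 82, 73, 62, 58, 58]
36 0.1466 0.1408 0.1528
35 0.1467 0.141 0.1529
35 0.1465 0.1412 0.1531
37 0.1465 0.141 0.1531
tcp along/lat/z 0.0201 -0.0002 0.1488 F along 9.25
top jawtop 48 [0.141  0.1486 0.1863]
top black 34 [0.1407 0.1666 0.1729]
top yellow 13 [0.1531 0.1623 0.1663]
top box 56 [0.1495 0.1864 0.2233]
side jawtop 25 [0.1353 0.1442 0.1857]
side box 18 [0.1445 0.2012 0.2338]
```

```bash
cat > w.py <<'E'
from p import *
c=cap('top');W=cloud(c);d=W[...,:2]-C;X=d@a;Y=d@l;im=c['image'].astype(int)
m=(X>.135)&(X<.185)&(abs(Y)<.02)&(W[...,2]>.078)
o=np.argsort(X[m]);
print([(round(x*1000,1),round(z*1000),b) for x,z,b in zip(X[m][o],W[m][o][:,2],im.sum(-1)[m][o])])
E
python3 w.py
```

```text
[(np.float64(135.0), 537, np.int64(94)), (np.float64(135.1), 547, np.int64(113)), (np.float64(135.5), 531, np.int64(121)), (np.float64(136.2), 547, np.int64(106)), (np.float64(136.5), 539, np.int64(90)), (np.float64(136.5), 544, np.int64(107)), (np.float64(136.7), 548, np.int64(113)), (np.float64(136.7), 540, np.int64(98)), (np.float64(136.8), 541, np.int64(103)), (np.float64(136.8), 546, np.int64(109)), (np.float64(136.8), 548, np.int64(115)), (np.float64(137.1), 543, np.int64(111)), (np.float64(137.3), 536, np.int64(96)), (np.float64(137.5), 532, np.int64(91)), (np.float64(138.4), 545, np.int64(104)), (np.float64(138.4), 543, np.int64(101)), (np.float64(138.5), 526, np.int64(176)), (np.float64(138.5), 549, np.int64(112)), (np.float64(138.6), 544, np.int64(105)), (np.float64(138.7), 545, np.int64(109)), (np.float64(138.8), 548, np.int64(112)), (np.float64(139.0), 545, np.int64(108)), (np.float64(139.1), 537, np.int64(94)), (np.float64(139.1), 538, np.int64(96)), (np.float64(139.2), 535, np.int64(87)), (np.float64(139.7), 531, np.int64(111)), (np.float64(140.4), 547, np.int64(110)), 
[... 10820 characters left out ...]
, np.int64(95)), (np.float64(181.8), 83, np.int64(430)), (np.float64(182.1), 528, np.int64(116)), (np.float64(182.6), 535, np.int64(88)), (np.float64(182.6), 536, np.int64(88)), (np.float64(183.0), 83, np.int64(382)), (np.float64(183.1), 85, np.int64(417)), (np.float64(183.2), 546, np.int64(106)), (np.float64(183.3), 544, np.int64(98)), (np.float64(183.5), 542, np.int64(97)), (np.float64(183.6), 543, np.int64(101)), (np.float64(184.1), 86, np.int64(423)), (np.float64(184.2), 81, np.int64(415)), (np.float64(184.2), 83, np.int64(416)), (np.float64(184.2), 88, np.int64(436)), (np.float64(184.3), 538, np.int64(91)), (np.float64(184.3), 527, np.int64(167)), (np.float64(185.0), 534, np.int64(82))]
```

{"api": "apply_moves", "payload": {"targets": [{"dp": [0.0002, -0.0015, 0], "yaw": 0}, {"dp": [0.0004, -0.003, 0], "yaw": 0}, {"dp": [0.0004, -0.003, 0], "yaw": 0}, {"dp": [0.0004, -0.003, 0], "yaw": 0}, {"dp": [0.0004, -0.003, 0], "yaw": 0}]}}

```text
time_s: 16.43
tcp_pos: [0.5268, 0.0198, 0.1488]
eef_rot: [-180.0, 0.1, -82.2]
contact_force: [-1.4, 9.5, -3.4]
gripper_width: 0.0003
gripper_force: 4.1
```

```bash
python3 q.py; python3 - <<'E'
from v import *
view('k.png',P=[.508,.15,.08],hw=30,hh=30)
E
```

```text
{'stem_lo': np.float64(0.1554), 'stem_hi': np.float64(0.1654), 'greenmax': np.float32(5.1), 'gx': np.float64(0.149)}
[120, 114, 107, 92, 65, 66, 80, 94, 99, 89, 80, 70, 63, 59, 59]
35 0.1477 0.142 0.1538
34 0.1476 0.1422 0.1539
36 0.1474 0.1417 0.1539
34 0.1478 0.1424 0.1538
tcp along/lat/z 0.0173 -0.0002 0.1488 F along 9.86
top jawtop 40 [0.1424 0.1485 0.1864]
top black 36 [0.1417 0.1665 0.1729]
top yellow 9 [0.1585 0.1621 0.1661]
top box 51 [0.173  0.1862 0.2201]
side jawtop 25 [0.1353 0.1442 0.1857]
side box 18 [0.1445 0.2012 0.2338]
top 180 159
side 220 145
```

View pics/k.png

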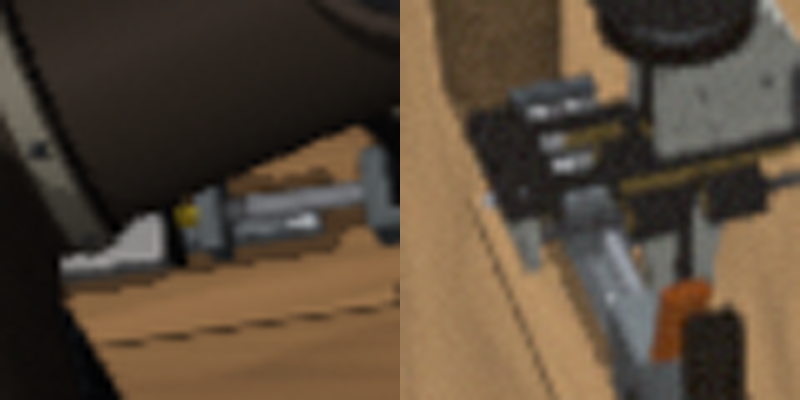

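{"api": "apply_moves", "payload": {"targets": [{"dp": [0.0001, -0.001, 0], "yaw": 0}, {"dp": [0.0001, -0.001, 0], "yaw": 0}, {"dp": [0.0001, -0.001, 0], "yaw": 0}, {"dp": [0.0001, -0.001, 0], "yaw": 0}, {"dp": [0.0001, -0.001, 0], "yaw": 0}, {"dp": [0.0001, -0.001, 0], "yaw": 0}]}}

```text
time_s: 17.23
tcp_pos: [0.5269, 0.0188, 0.1488]
eef_rot: [-180.0, 0.1, -82.2]
contact_force: [-1.3, 9.0, -2.8]
gripper_width: 0.0007
gripper_force: 4.2
```

```bash
python3 q.py
```

```text
{'stem_lo': np.float64(0.1561), 'stem_hi': np.float64(0.1654), 'greenmax': np.float32(4.8), 'gx': np.float64(0.149)}
[119, 112, 103, 90, 66, 66, 78, 92, 98, 89, 80, 70, 59, 53, 55]
34 0.1481 0.1419 0.1541
34 0.1478 0.1423 0.1538
35 0.1479 0.1423 0.1542
32 0.148 0.1424 0.1544
tcp along/lat/z 0.0164 -0.0002 0.1488 F along 9.75
top jawtop 37 [0.1424 0.1493 0.1873]
top black 37 [0.1418 0.1663 0.1723]
top yellow 9 [0.1585 0.162  0.1654]
top box 50 [0.1728 0.1858 0.2168]
side jawtop 22 [0.141  0.1468 0.1844]
side box 13 [0.1459 0.1833 0.2087]
```

The jaw front is at about 154.1 mm and the back of the pad at about 166 mm, so compression is about 10 mm with the trigger held. I'm handing the job in.

```bash
python3 -c "
from plant import r
print(r.close_job())"
```

```text
the job is handed in; nothing more can be done
None
```

I handed the job in with the white box upright and centred on the rail, pressed against the end stop at about half pad travel (about 10 mm measured, good to roughly 1 mm), and the trigger still held back.

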